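# Sort spacer bars by length into a pin-locked parts drawer

## Robot

A 6-joint arm with a two-finger parallel gripper is mounted at the origin on the work surface. World frame = base frame: x ahead of the robot, y to its left, z up, the work surface at z = 0. Lengths are in mm, angles in rad, forces in N, time in s.
With the tool pointing down it reaches from about 400 to 825 mm from the base axis. Payload 7 kg.
Tool frame: the origin (TCP) lies at the very end of the fingers, on their centre line; the grasp point (between the pads) lies 19 mm behind it; z points along the fingers, y is the line along which they close (so a half turn about z gives the same grasp; the last joint's range is limited). The gripper opens to 88 mm and grips with 3 to 60 N. Pads are 19 mm wide; open, the fingers measure 130 mm over their backs; the gripper's body (78 mm by 193 mm) begins 47 mm behind the grasp point.
Start: joints at [1.61, 0.359, 0.012, 0, -1.224, -0.288], TCP at [166.223, 654.19, 226.561] pointing down, gripper open.
Joint ranges: [-3.07, 3.07], [-1.43, 2.12], [-1.02, 1.25], [-3.03, 1.67], [-3.05, -0], [-3.03, 3.03]. Speed limits (rad/s): [2.39, 2.39, 3.01, 3.14, 3.14, 3.14].

## Interface

Orientations are given as a unit quaternion [x, y, z, w].
In Python, from plant import bot gives the robot as it stands. Calls block until the motion is done:
- bot.move_ptp(position, orientation): joint-space move of the TCP to a pose.
- bot.line_to(position, velocity=150, ori=None): straight line of the TCP; ori=None keeps the orientation; velocity is the mean speed in mm/s.
- bot.move_joints(angles): joint-space move.
- bot.move_gripper(opening, force=None): finger opening in mm; force is the grip in N (None keeps the last); returns when the fingers have stopped.
- bot.pause(seconds).
- bot.solve_ik(position, orientation): joint angles nearest the present ones, or None.
- bot.read_state(): the state.
- bot.camera(name): name is "scene" or "top" or "wrist"; returns the picture (384x512x3 uint8, red, green, blue); there is no depth.
- bot.get_calibration(name): a dict with "fx", "fy", "cx", "cy" (pixels), "distortion" ([k1, k2, p1, p2, k3] as OpenCV has them; the pictures are not rectified), "view" (4x4, takes a point from world to camera coordinates); the wrist camera has in their place "T_tool_cam" (4x4, takes a point from camera to tool coordinates, whose origin is the TCP and whose axes are the flange's). Camera axes: x right, y up, looking along -z (the intrinsics and any distortion apply to the point x, -y, -z); pixel columns grow to the right and rows downward; lengths in mm; the calibration is good to about 2 mm. A picture is of the moment at which its call begins: read the wrist's pose just before it. get_calibration takes no time and is no camera call.
A pose or a line that the arm cannot do raises bot.Unreachable and nothing moves.
- bot.close_job(): hands the job in; it is judged then, once.
The state is a dict: "t": time; "joint_pos": joint angles; "qvel": joint speeds; "tau": joint torques, N m; "tcp_pos": TCP position; "eef_rot": TCP orientation; "contact_force": force on the tool from outside, world axes, zero at the start; "moment": the same for the moment, N m; "width": finger opening in mm; "finger_force": force on a finger pad.
Only numpy, scipy, OpenCV 4.12 (cv2) and the standard library are available. Lean on these libraries where they do the work, as an engineer would, in place of code of your own. Each camera call takes 0.05 s, during which the arm holds its last target. There are 200 camera calls.

## Task

Unlock the parts drawer by pulling up its spring pin and turning it a quarter turn so that it stays parked in its notch, let go of it, and draw the tray fully out. Lay every steel spacer bar from the bench flat in the row whose width matches its length, crosswise to the row (pointing the way the tray slides). Then push the tray fully home and turn the pin back so that it springs fully down and locks, leaving the other things on the bench where they are.

Things in the scene. Friction and masses are not known exactly. Their poses are not given: they have to be found in the camera images.
- short1_mid (a point): Centre of a spacer bar of the short kind: plain stainless steel, 14 x 14 mm square, 32 mm long, about 49 g, starts lying on the bench. Its x axis runs along the bar. The centre is 7 mm above whatever the bar lies on. None if this bar is absent.
- medium1_mid (a point): Centre of a spacer bar of the medium kind: plain stainless steel, 14 x 14 mm square, 46 mm long, about 70 g, starts lying on the bench. Its x axis runs along the bar. The centre is 7 mm above whatever the bar lies on. None if this bar is absent.
- long1_mid (a point): Centre of a spacer bar of the long kind: plain stainless steel, 14 x 14 mm square, 60 mm long, about 92 g, starts lying on the bench. Its x axis runs along the bar. The centre is 7 mm above whatever the bar lies on. None if this bar is absent.
- medium2_mid (a point): Centre of a spacer bar of the medium kind: plain stainless steel, 14 x 14 mm square, 46 mm long, about 70 g, starts lying on the bench. Its x axis runs along the bar. The centre is 7 mm above whatever the bar lies on. None if this bar is absent.
- short2_mid (a point): Centre of a spacer bar of the short kind: plain stainless steel, 14 x 14 mm square, 32 mm long, about 49 g, starts lying on the bench. Its x axis runs along the bar. The centre is 7 mm above whatever the bar lies on. None if this bar is absent.
- long2_mid (a point): Centre of a spacer bar of the long kind: plain stainless steel, 14 x 14 mm square, 60 mm long, about 92 g, starts lying on the bench. Its x axis runs along the bar. The centre is 7 mm above whatever the bar lies on. None if this bar is absent.
- medium3_mid (a point): Centre of a spacer bar of the medium kind: plain stainless steel, 14 x 14 mm square, 46 mm long, about 70 g, starts lying on the bench. Its x axis runs along the bar. The centre is 7 mm above whatever the bar lies on. None if this bar is absent.
- pull (a point): Centre of the upper part of the black pull on the aluminium tray, an upright block in the middle of its front wall: 16 mm thick (x), 24 mm wide (y), its top 51 mm above the bench and 10 mm above this point; beside it the front wall reaches only 15 mm above the bench. It moves with the tray; x points from the pull into the hood, z up.
- rows (a point): Centre of the floor of the tray's short row (nearest the pull); moves with the tray, axes as pull. Three rows lie side by side, channels 168 mm long along y, centred on y = 0: short 40 mm wide (x), centre line x = 0; medium 54 mm wide, at x = +51 mm; long 68 mm wide, nearest the hood, at x = +116 mm. Floor 9 mm above the bench; ribs between rows and outer walls rise 6 mm above it, as does a 14 mm wide rail along the right wall.
- tray (a joint): How far the tray is drawn out of the hood towards the robot side (along the pull's -x), m: 0 fully home, 0.18 fully out (end stop). Rubs with about 1.5 N. All three rows are clear of the hood only when it is fully out. The hood is a low box with a clear top, 220 x 230 x 50 mm; tray fully out, its face is 44 mm past the long row centre line.
- wing (a point): Centre of the black wing grip on the lock pin: 12 mm thick, 34 mm long (its y), 20 mm high, upright on the hood's top near its front right corner as seen from the robot, 90 mm above the bench when locked. Its x axis is across the 12 mm thickness. The steel boss below it reaches up to 75 mm above the bench, the wing's underside is 80 mm above the bench when locked.
- pin_lift (a joint): How far the spring lock pin is pulled up, m: 0 fully down, 0.014 resting in its parking notch, 0.024 end stop. A spring pulls it down with 4 N when down and 9 N at 0.02. Down, with the tray home, its tip sits in a hole of the tray's right side rail and locks the tray; tip and rail clear one another from 0.012.
- pin_turn (a joint): Turn of wing and cross bar about the vertical, rad, anticlockwise from above: 0 (wing along the pull's y) is the locked direction, where the bar drops into the deep slot; at +1.57 or -1.57 (stops at 1.7) it rests in a 3 mm deep parking notch, unsteadily anywhere between. It turns only while lifted 0.017 or more (0.020 is comfortable). Released at 0 it springs fully down.
- gasket: Bystander: copper ring, 42 mm across, 6 mm high, among the bars. Origin at its underside.
- blank: Bystander: steel disc, 38 mm across, 13 mm high, among the bars. Origin at its underside.
- feed: Bystander: steel feedthrough, a flanged stub 32 mm across and 30 mm high, among the bars. Origin at its underside.
- solvent: Bystander: amber bottle, 60 mm across, 140 mm tall, left of the drawer. Origin at its underside.
- tweezers: Bystander: steel tweezers, 130 mm long, 6 mm high, flat on the bench. Origin at the underside.
- driver: Bystander: screwdriver with black handle, 160 mm long, 26 mm high, flat at the right of the bars. Origin at the underside.

How it is judged:
By the outcome, as a careful person would: the job done as asked, in the order asked, and still so for the second after the job is handed in, with the robot touching nothing.
Of short1, medium1, long1, medium2, short2, long2, medium3 only 4 to 6 are there at a start; the rules pass over those that are not, and their reading is None.
At some moment in a run one of short1, medium1, long1, medium2, short2, long2, medium3 may be knocked a few centimetres aside while the robot is not near it.
Once in a run the grip may slacken for a moment while it holds something.
It also fails if it takes over 210 s, if anything falls off the work surface, if the arm or the gripper's body presses on something with over 40 N, if the wrist force passes 120 N, or if a joint passes its speed limit or range.

## Working session

There is one attempt and no reset: what is moved stays moved. The work goes in short steps, each a Python script; the robot and the scene stay as the last script left them, time stands still between calls to the robot, and variables do not carry over. Pictures are saved under pics/ and viewed, at most 14 in all, crops included, and the job is handed in when it is done.

```bash
ls; mkdir -p pics
python3 - <<'E'
from plant import bot
import cv2, numpy as np
np.set_printoptions(precision=3,suppress=True)
for n in ("scene","top"):
    im=bot.camera(n); cv2.imwrite(f"pics/{n}0.png",cv2.resize(im[:,:,::-1],(800,600),interpolation=cv2.INTER_CUBIC)); np.save(f"pics/{n}0.npy",im)
    print(n,bot.get_calibration(n))
print(bot.get_calibration("wrist")); s=bot.read_state(); print(s)
E
```

```text
pics
scene {'fx': 381.94548419525665, 'fy': 381.94548419525665, 'cx': 257.0633202802024, 'cy': 192.25676446699788, 'distortion': array([-0.043,  0.   ,  0.   ,  0.   ,  0.   ]), 'view': array([[    0.597,     0.802,     0.008,  -320.248],
       [   -0.654,     0.481,     0.584,   283.444],
       [    0.464,    -0.354,     0.812, -1306.469],
       [    0.   ,     0.   ,     0.   ,     1.   ]])}
top {'fx': 439.0145368317821, 'fy': 439.0145368317821, 'cx': 256.5202275032992, 'cy': 187.01878127948214, 'distortion': array([-0.036,  0.   ,  0.   ,  0.   ,  0.   ]), 'view': array([[    0.017,    -1.   ,     0.005,   -16.449],
       [    0.976,     0.018,     0.216,  -543.967],
       [   -0.216,     0.001,     0.976, -1413.017],
       [    0.   ,     0.   ,     0.   ,     1.   ]])}
{'fx': 345.49051533413257, 'fy': 345.49051533413257, 'cx': 255.97168025518414, 'cy': 190.88115435971883, 'distortion': array([-0.048,  0.   ,  0.   ,  0.   ,  0.   ]), 'T_tool_cam': array([[  -0.001,    0.955,    0.296,   81.919],
       [   1.   ,    0.001,    0.   ,   -0.43 ],
       [   0.   ,    0.296,   -0.955, -158.747],
       [   0.   ,    0.   ,    0.   ,    1.   ]])}
{'t': 0.1, 'joint_pos': array([ 1.61 ,  0.359,  0.011, -0.   , -1.224, -0.288]), 'qvel': array([-0.002, -0.001,  0.002,  0.001,  0.001, -0.001]), 'tau': array([ -0.001, -58.417,  29.375,   7.015,   0.01 ,  -0.   ]), 'tcp_pos': array([166.136, 653.799, 225.742]), 'eef_rot': array([ 0.992, -0.124, -0.   ,  0.001]), 'contact_force': array([-0.696, -0.213,  1.198]), 'moment': array([ 0.003, -0.015,  0.006]), 'finger_force': 0.0, 'width': 87.51089928370686}
```

View pics/top0.png

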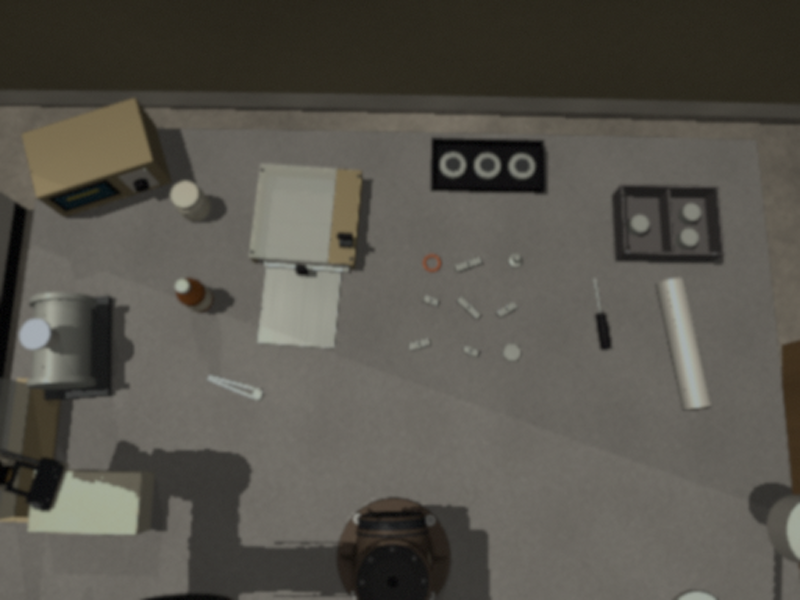

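View pics/scene0.png

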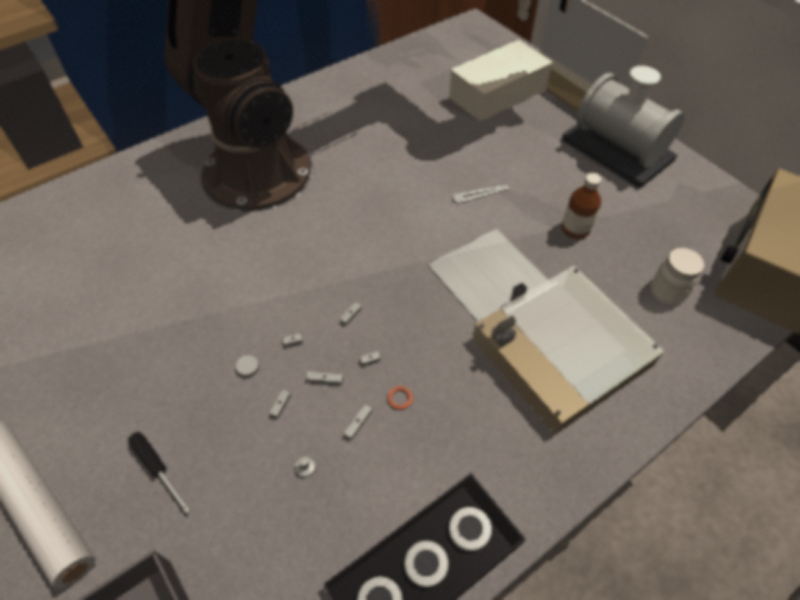

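The top view shows six bars (at 469,264 / 431,300 / 469,308 / 507,310 / 419,344 / 471,351), the pull at (302,270), the wing at (346,240), and the hood at x 250–360. The scene view agrees with this. Next I'll write helpers and take closer wrist views.

```bash
cat > h.py <<'E'
from plant import bot
import cv2, numpy as np
from scipy.spatial.transform import Rotation as R
np.set_printoptions(precision=3,suppress=True)
def q(yaw,tilt=0):
    "tool down, tool x at heading yaw; tilt: about tool y"
    return (R.from_euler('z',yaw)*R.from_euler('x',np.pi)*R.from_euler('y',tilt)).as_quat()
def cam(name):
    c=bot.get_calibration(name); K=np.array([[c['fx'],0,c['cx']],[0,c['fy'],c['cy']],[0,0,1]])
    if name=='wrist':
        s=bot.read_state(); T=np.eye(4); T[:3,:3]=R.from_quat(s['eef_rot']).as_matrix(); T[:3,3]=s['tcp_pos']
        W=T@c['T_tool_cam']
    else: W=np.linalg.inv(c['view'])
    return K,c['distortion'],W
def shot(name,fn=None,scale=True):
    C=cam(name); im=bot.camera(name)
    if fn:
        np.savez(f'pics/{fn}.npz',im=im,K=C[0],d=C[1],W=C[2])
        cv2.imwrite(f'pics/{fn}.png',cv2.resize(im[:,:,::-1],(800,600),interpolation=cv2.INTER_CUBIC))
    return im,C
def p2w(px,C,z):
    K,d,W=C; px=np.array(px,float).reshape(-1,1,2)
    u=cv2.undistortPoints(px,K,d)[:,0]
    r=np.c_[u[:,0],-u[:,1],-np.ones(len(u))]@W[:3,:3].T; o=W[:3,3]
    return o+r*((z-o[2])/r[:,2])[:,None]
E
python3 - <<'E'
from h import *
C=cam('top'); f=lambda l,z:print(p2w(np.array(l)/1.5625,C,z)[:,:2])
f([(469,264),(431,300),(469,308),(507,310),(419,344),(471,351)],14)
f([(302,270)],51); f([(346,238)],100)
f([(261,165),(361,172),(355,265),(250,261)],50)
f([(432,262),(515,260),(512,352),(240,386)],10)
E
```

```text
[[ 621.706 -158.278]
 [ 537.878  -73.866]
 [ 521.368 -157.836]
 [ 518.373 -241.738]
 [ 439.435  -48.475]
 [ 426.065 -161.815]]
[[591.658 208.946]]
[[651.017 111.629]]
[[834.71  313.849]
 [821.752  87.519]
 [605.244  94.071]
 [610.144 323.81 ]]
[[ 625.866  -75.631]
 [ 634.023 -262.29 ]
 [ 425.932 -251.845]
 [ 341.512  336.665]]
```

Run:
```python
from h import *
for y in (0,np.pi/2,-np.pi/2,np.pi):
    for p in ([640,110,150],[412,210,30],[530,-150,150]):
        print(round(y,2),p,bot.solve_ik(p,q(y-.03)))
bot.move_ptp([610,150,210],q(-.03)); shot('wrist','w1')
bot.move_ptp([530,-150,200],q(0)); shot('wrist','w2'); print(bot.read_state()['t'],bot.read_state()['tcp_pos'])
```

```text
0 [640, 110, 150] [ 0.47   0.372 -0.15   0.    -1.049  1.071]
0 [412, 210, 30] [ 0.899  0.247 -0.692  0.    -0.632  0.642]
0 [530, -150, 150] [ 0.08   0.22  -0.37   0.    -0.981  1.461]
1.57 [640, 110, 150] [ 0.47   0.372 -0.15   0.    -1.049  2.642]
1.57 [412, 210, 30] [ 0.899  0.247 -0.692  0.    -0.632  2.213]
1.57 [530, -150, 150] None
-1.57 [640, 110, 150] [ 0.47   0.372 -0.15   0.    -1.049 -0.5  ]
-1.57 [412, 210, 30] [ 0.899  0.247 -0.692  0.    -0.632 -0.929]
-1.57 [530, -150, 150] [ 0.08   0.22  -0.37   0.    -0.981 -0.11 ]
3.14 [640, 110, 150] [ 0.47   0.372 -0.15  -0.    -1.049 -2.071]
3.14 [412, 210, 30] [ 0.899  0.247 -0.692 -0.    -0.632 -2.5  ]
3.14 [530, -150, 150] [ 0.08   0.22  -0.37  -0.    -0.981 -1.681]
3.775 [ 530.725 -149.069  200.042]
```

View pics/w1.png

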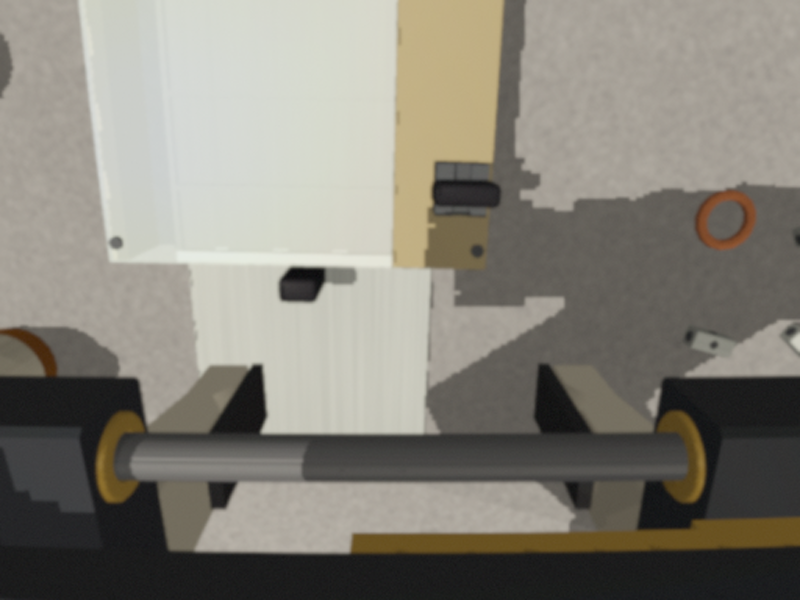

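View pics/w2.png

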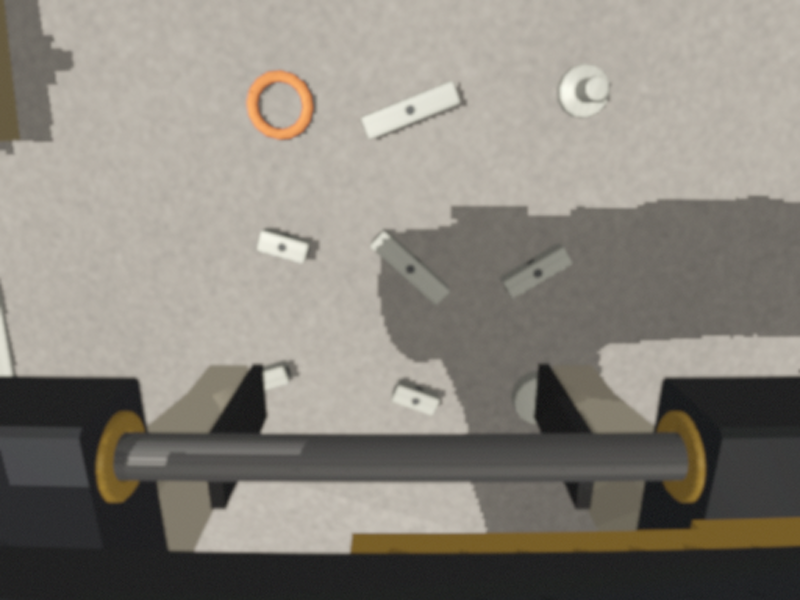

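The w1 view shows the wing top at about (466,195), the pull top at (299,287), and the hood's front edge from (110,262) to (487,267). The w2 view shows two long bars (411,110 and 410,268), two medium (537,272 and ~250,380) and two short (283,247 and 416,398). I'll check whether chromaticity separates the bars from the bench.

Run:
```python
from h import *
L=lambda n:(lambda d:(d['im'],(d['K'],d['d'],d['W'])))(np.load(f'pics/{n}.npz'))
im,C=L('w1'); f=lambda l,z:print(p2w(np.array(l)/1.5625,C,z)[:,:2])
f([(466,195)],100); f([(299,287)],51); f([(110,262),(487,267)],50)
f([(433,194),(499,194)],100)
im,C=L('w2')
for n,x,y in [('long',440,98),('longsh',430,285),('short',268,240),('medsh',555,262),('bench',340,180),('benchsh',500,330),('bench',200,300),('benchsh',600,220)]:
    x=int(x/1.5625);y=int(y/1.5625); p=im[y-2:y+3,x-2:x+3].reshape(-1,3).astype(float); print(n,p.mean(0),p.std(0), p.mean(0)/p.mean())
bot.move_ptp([560,130,180],q(-.03-np.pi/2))
```

```text
[[660.957 116.852]]
[[602.583 213.147]]
[[621.856 328.801]
 [611.473  97.986]]
[[661.91  133.121]
 [661.    100.553]]
long [224.8  224.64 213.44] [0.632 0.742 0.852] [1.017 1.017 0.966]
longsh [138.92 138.64 128.92] [0.845 0.686 0.688] [1.025 1.023 0.951]
short [242.76 242.04 230.2 ] [2.232 2.341 2.28 ] [1.019 1.016 0.966]
medsh [140.76 140.72 131.04] [1.242 1.184 1.183] [1.024 1.023 0.953]
bench [185.56 179.92 170.08] [1.551 1.44  1.324] [1.039 1.008 0.953]
benchsh [114.36 110.4  103.48] [1.127 1.233 0.985] [1.045 1.009 0.946]
bench [185.72 180.28 170.48] [1.04  1.15  0.943] [1.039 1.008 0.953]
benchsh [114.08 110.16 103.24] [1.017 1.084 0.991] [1.045 1.009 0.946]
```

Run:
```python
from h import *
bot.move_ptp([640,200,200],q(-.03-np.pi/2)); bot.pause(.3); s=bot.read_state(); print(s['tcp_pos'],abs(s['qvel']).max()); shot('wrist','w3')
im=np.load('pics/w2.npz');C=(im['K'],im['d'],im['W']);im=im['im']
b=cv2.GaussianBlur(im,(0,0),1.2).astype(float); m=((b[...,0]/b[...,1]<1.017)&(b[...,0]>70)).astype(np.uint8)
m[235:]=0
for c in cv2.findContours(m,0,1)[0]:
    if cv2.contourArea(c)>150:
        r=cv2.minAreaRect(c); print(np.array(r[0])*1.5625,r[1:],p2w([r[0]],C,14)[0])
```

```text
[639.62  199.394 200.463] 0.004005491215378988
[  6.25  332.031] ((8.0, 43.0), 0.0) [481.25  126.966  14.   ]
[536.038 270.131] ((17.080781936645508, 45.68539810180664), 59.931419372558594) [ 525.278 -239.017   14.   ]
[410.098 267.137] ((59.187320709228516, 15.485817909240723), 41.00908660888672) [ 527.293 -155.841   14.   ]
[282.554 245.391] ((34.00283432006836, 16.4746150970459), 16.699243545532227) [541.948 -72.774  14.   ]
[409.968 109.294] ((17.26966667175293, 64.99337005615234), 68.19859313964844) [ 625.886 -155.308   14.   ]
[582.812  90.625] ((34.0, 32.0), 90.0) [ 637.23  -259.798   14.   ]
```

View pics/w3.png

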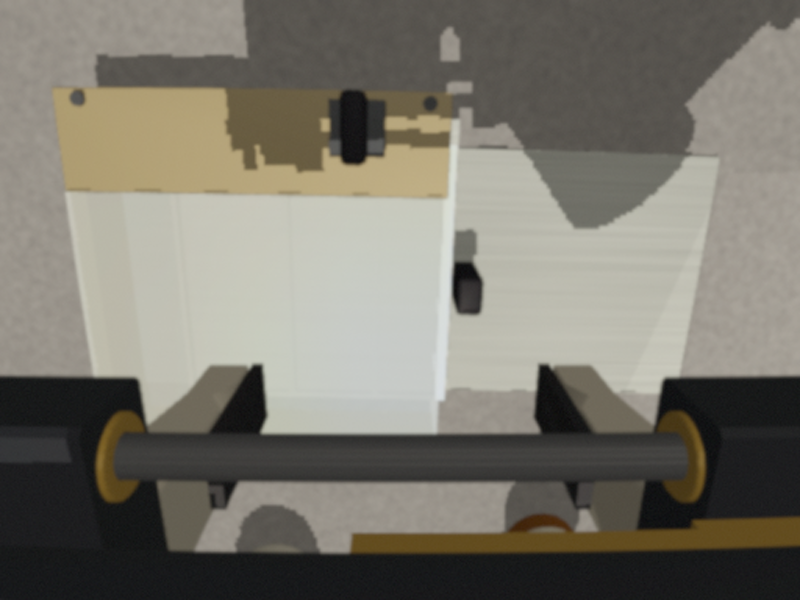

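Run:
```python
from h import *
d=np.load('pics/w3.npz');C=(d['K'],d['d'],d['W']); f=lambda l,z:print(p2w(np.array(l)/1.5625,C,z)[:,:2])
f([(353,93),(353,130),(353,164)],100); f([(471,294)],51); f([(454,92),(444,400),(54,89)],50)
```

```text
[[659.595 101.52 ]
 [660.471 117.653]
 [661.311 132.953]]
[[599.449 213.269]]
[[609.094  99.321]
 [615.957 283.74 ]
 [828.089  88.664]]
```

The w3 view shows the wing top at (353,130), the pull top at (471,294) and the hood corner at (454,92). This agrees with w1 to about 2 mm. Drawer yaw is about -0.045. Next I'll unlock the pin.

```bash
cat >> h.py <<'E'
TH=-0.045
WING=np.array([660.5,117.0])
def st(tag=''):
    s=bot.read_state(); print(tag,round(s['t'],1),s['tcp_pos'],'F',s['contact_force'],'w',round(s['width'],1),'ff',round(s['finger_force'],1)); return s
E
python3 - <<'E'
from h import *
y0=TH-np.pi/2
bot.move_gripper(44)
bot.move_ptp([*WING,135],q(y0)); st()
bot.line_to([*WING,78],80); st('down')
bot.move_gripper(0,45); st('grip')
bot.line_to([*WING,88],40); st('up10')
bot.line_to([*WING,98.5],40); st('up20')
for a in (.4,.8,1.2,1.57): bot.move_ptp([*WING,98.5],q(y0+a))
st('turned')
bot.line_to([*WING,92.5],30); st('low')
bot.move_gripper(44); st('rel')
bot.line_to([*WING,150],120)
E
```

```text
7.9 [660.493 115.744 134.173] F [0.946 0.738 0.325] w 44.3 ff 0.0
down 8.7 [660.861 117.058  78.308] F [-0.365  0.231  0.941] w 44.0 ff 0.0
grip 9.3 [659.948 116.987  78.196] F [-3.4    0.304  4.662] w 11.6 ff 45.0
up10 9.7 [659.844 116.914  87.341] F [-2.145  1.239 -6.491] w 11.7 ff 45.0
up20 10.2 [659.891 116.877  98.224] F [-3.973  0.983 -9.632] w 11.7 ff 45.0
turned 12.0 [659.551 116.521  98.004] F [-4.351 -0.365 -9.021] w 11.2 ff 45.0
low 12.3 [659.605 116.545  92.362] F [-5.262  0.553 -6.866] w 11.6 ff 45.0
rel 13.1 [660.546 116.988  92.502] F [-0.373  0.517 -0.928] w 43.7 ff 0.0
```

Run:
```python
from h import *
u=np.array([np.cos(TH),np.sin(TH)]); P=np.array([600,213.])-3*u
bot.move_gripper(50)
bot.move_ptp([*P,150],q(TH)); shot('wrist','w4')
bot.line_to([*P,25],100); st('down')
bot.move_gripper(0,40); st('grip')
for d in (10,60,120,170): bot.line_to([*(P-d*u),25],100); st(d)
for d in range(173,192,2):
    bot.line_to([*(P-d*u),25],30); s=st(d)
    if abs(s['contact_force'][:2]@u)>12: break
```

```text
down 16.1 [597.414 213.437  25.726] F [-0.338  0.835  0.158] w 50.4 ff 0.0
grip 16.7 [597.22  214.869  25.233] F [-2.262  7.362 -0.483] w 23.9 ff 40.0
10 16.9 [587.17  215.448  25.272] F [-1.018  6.439 -1.599] w 23.7 ff 40.0
60 17.6 [537.434 218.08   25.24 ] F [-1.008  8.039 -2.926] w 23.7 ff 40.0
120 18.3 [477.852 221.28   25.235] F [-1.042 10.129 -5.601] w 23.6 ff 40.0
170 19.0 [428.035 223.952  25.231] F [-0.321 11.731 -9.802] w 23.9 ff 40.0
173 19.2 [425.294 224.096  25.218] F [-1.077 12.435 -9.819] w 23.7 ff 40.0
175 19.5 [423.381 223.615  25.397] F [ 0.736  7.4   -5.841] w 25.5 ff 4.0
177 19.7 [421.631 224.31   25.396] F [-0.345 10.781 -8.061] w 23.8 ff 40.0
179 20.0 [419.647 224.439  25.414] F [-0.197 10.332 -9.13 ] w 23.2 ff 40.0
181 20.2 [417.609 224.512  25.39 ] F [-0.436 11.018 -8.169] w 24.0 ff 40.0
183 20.5 [417.379 224.621  25.411] F [ 15.123   4.891 -17.125] w 23.7 ff 40.0
```

View pics/w4.png

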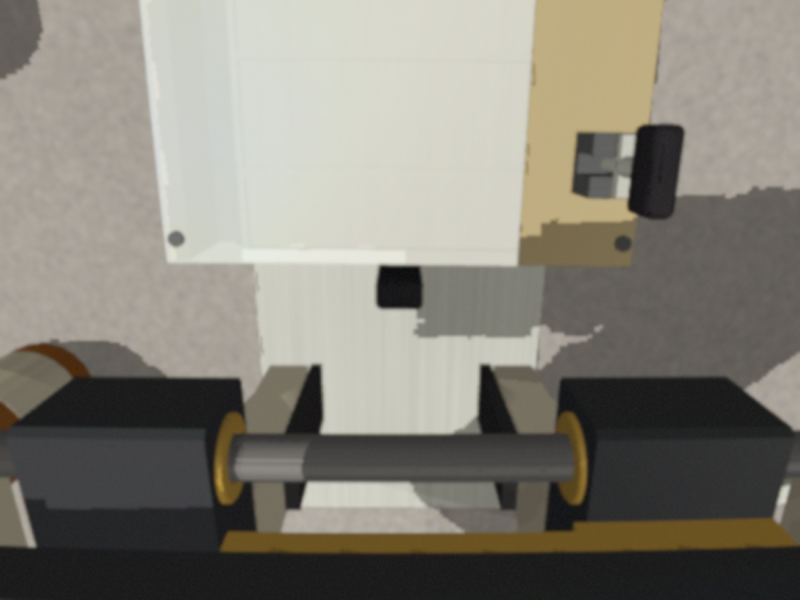

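The w4 view shows the wing parked, a quarter turn round and lifted, at (655,170). The pull is at (400,287). The tray has since reached its end stop after 180 mm of travel. Next I'll let go and look at the tray rows.

Run:
```python
from h import *
bot.move_gripper(50); st()
bot.line_to([417.4,224.6,110],120)
bot.move_ptp([440,220,250],q(TH)); bot.pause(.2); st(); shot('wrist','w5')
```

```text
21.1 [414.147 221.355  25.034] F [ 1.111 -0.383  0.466] w 50.0 ff 0.0
 22.8 [439.401 219.583 248.504] F [ 0.1    0.166 -0.508] w 50.0 ff 0.0
```

View pics/w5.png

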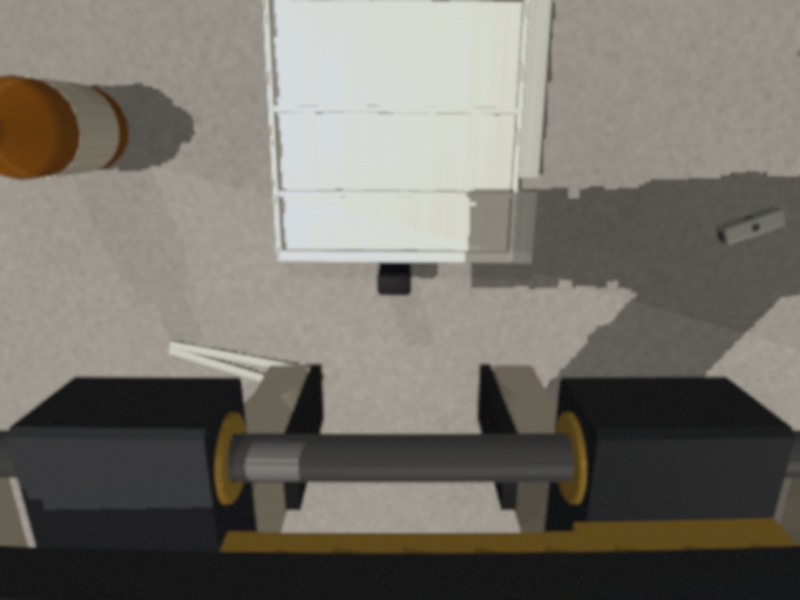

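The w5 view shows the tray out, with ribs at rows 190 and 109, the front wall's inner edge near 251, and the channel from about 280 to 515. The pull is at (395,280). Now I'll convert the ribs and channel to world positions.

Run:
```python
from h import *
d=np.load('pics/w5.npz');C=(d['K'],d['d'],d['W']); f=lambda l,z:print(p2w(np.array(l)/1.5625,C,z)[:,:2])
u=np.array([np.cos(TH),np.sin(TH)]);v=np.array([-u[1],u[0]])
def g(l,z):
    w=p2w(np.array(l)/1.5625,C,z)[:,:2]; print(w,(w-[421,224.6])@np.c_[u,v])
g([(395,190),(395,109),(395,251)],15); g([(276,110),(279,150),(517,150),(519,110)],12); g([(395,284)],51)
g([(282,190),(515,191),(277,110),(519,108)],15)
```

```text
[[480.866 220.944]
 [536.151 218.259]
 [436.248 223.117]] [[ 59.97   -0.959]
 [115.32   -1.155]
 [ 15.299  -0.796]]
[[539.729 301.087]
 [512.631 301.863]
 [504.824 133.045]
 [531.924 131.971]] [[115.169  81.751]
 [ 88.062  81.307]
 [ 87.858 -87.691]
 [114.979 -87.545]]
[[421.042 223.617]] [[ 0.086 -0.981]]
[[484.798 302.056]
 [476.331 134.73 ]
 [539.555 299.751]
 [533.169 132.628]] [[ 60.249  80.247]
 [ 59.317 -87.29 ]
 [115.054  80.408]
 [116.192 -86.833]]
```

```bash
cat >> h.py <<'E'
U=np.array([np.cos(TH),np.sin(TH)]);V=np.array([-U[1],U[0]])
ROW0=np.array([421,222.6])+35.5*U
OFF=dict(short=0,medium=51,long=116)
def find(near,fn=None):
    im,C=shot('wrist',fn)
    b=cv2.GaussianBlur(im,(0,0),1.2).astype(float); m=((b[...,0]/b[...,1]<1.017)&(b[...,0]>70)).astype(np.uint8)
    best=None
    for c in cv2.findContours(m,0,1)[0]:
        if cv2.contourArea(c)<150: continue
        bx=cv2.boundingRect(c)
        if bx[0]<=1 or bx[1]<=1 or bx[1]+bx[3]>245: continue
        w=p2w(cv2.boxPoints(cv2.minAreaRect(c)),C,7)[:,:2]; ctr=w.mean(0)
        e=[w[1]-w[0],w[2]-w[1]]; l=[np.linalg.norm(k) for k in e]; k=e[int(np.argmax(l))]
        if min(l)>26 or max(l)>80 or max(l)<26: continue
        a=np.arctan2(k[1],k[0]); a=(a+np.pi/2)%np.pi-np.pi/2
        d=np.linalg.norm(ctr-near)
        if best is None or d<best[0]: best=(d,ctr,a,max(l),min(l))
    return best
def pick(near,kind,slot,fn=None):
    near=np.array(near,float)
    bot.move_gripper(34)
    bot.move_ptp([near[0]-25,near[1],160],q(0)); r=find(near); print('coarse',r)
    if r is None or r[0]>60: print('NOT FOUND'); return False
    c,a=r[1],r[2]
    if a>1.35: a-=np.pi
    bot.move_ptp([*(c-15*np.array([np.cos(a),np.sin(a)])),125],q(a)); bot.pause(.1); r=find(c,fn); print('fine',r)
    if r is None or r[0]>20: print('NOT FOUND'); return False
    c=r[1]; a=a+(r[2]-a+np.pi/2)%np.pi-np.pi/2
    bot.move_ptp([*c,60],q(a)); bot.line_to([*c,2.5],80)
    bot.move_gripper(0,40); st('grip')
    bot.line_to([*c,130],150); s=st('lift')
    if s['width']<10: print('LOST'); return False
    t=ROW0+OFF[kind]*U+slot*V
    bot.move_ptp([*t,130],q(TH)); bot.line_to([*t,25],150); s=st('over')
    if s['width']<10: print('LOST'); return False
    bot.line_to([*t,12],40); st('set')
    bot.move_gripper(32); bot.line_to([*t,130],150); return True
E
python3 - <<'E'
from h import *
pick([542,-73],'short',35,'f1')
bot.move_ptp([440,220,200],q(TH)); bot.pause(.2); shot('wrist','w6'); st()
E
```

```text
coarse (np.float64(28.449640181585217), array([566.128, -88.074]), np.float64(1.3131738477795176), np.float64(33.952913814881), np.float64(15.410277625594217))
fine (np.float64(0.3773425460733495), array([566.397, -88.338]), np.float64(1.3184357342888173), np.float64(33.78643717233984), np.float64(15.369739250380789))
grip 27.8 [566.518 -88.3     2.814] F [-1.184  0.387  3.238] w 13.6 ff 40.0
lift 28.8 [565.666 -88.348 128.987] F [ 0.437 -0.667 -0.236] w 13.6 ff 40.0
over 31.4 [458.556 256.226  25.595] F [1.241 0.529 0.2  ] w 13.4 ff 40.0
set 31.9 [457.921 255.915  11.83 ] F [-0.869  0.133 -1.228] w 13.6 ff 40.0
 34.1 [439.65  219.796 198.652] F [-0.26   0.231 -0.39 ] w 31.5 ff 0.0
```

View pics/w6.png

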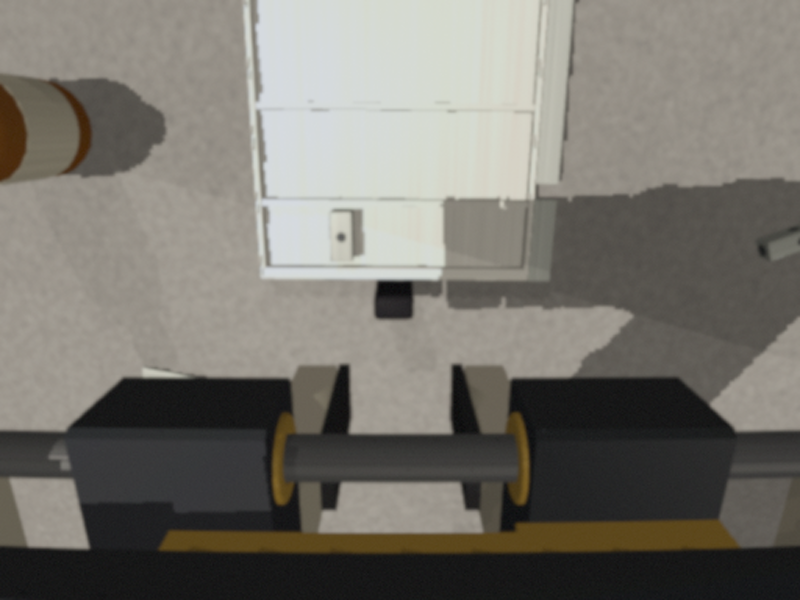

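The w6 view shows the short bar flat and centred in its row, at (341,237). It was also the bar that had been knocked. The placing works, so I'll do the rest.

Run:
```python
from h import *
for a in [([426,-162],'short',-35),([439,-48],'medium',35),([526,-240],'medium',-35),([527,-156],'long',35),([625,-156],'long',-35)]:
    if not pick(*a): break
    st('done')
bot.move_ptp([440,220,250],q(TH)); bot.pause(.2); shot('wrist','w7'); st()
```

```text
coarse (np.float64(3.7641171787927825), array([ 429.16 , -159.954]), np.float64(1.202594450155055), np.float64(33.76117846610996), np.float64(16.700242730995864))
fine (np.float64(0.9839042279903208), array([ 429.697, -160.778]), np.float64(1.2075698076996808), np.float64(34.65156318938496), np.float64(14.556338769841018))
grip 38.9 [ 429.88  -160.763    2.762] F [-1.002  0.717  3.476] w 13.8 ff 40.0
lift 39.9 [ 429.031 -160.712  129.184] F [-0.081  0.559 -0.951] w 13.7 ff 40.0
over 42.5 [455.393 186.214  25.574] F [ 0.637 -0.339 -0.045] w 13.3 ff 40.0
set 42.9 [454.79  185.983  11.829] F [ 0.172  0.83  -0.587] w 13.5 ff 40.0
done 44.4 [454.344 185.664 129.22 ] F [-0.661  0.27  -0.865] w 32.0 ff 0.0
coarse (np.float64(3.894102430181534), array([442.789, -47.102]), np.float64(-1.2584205884112127), np.float64(47.151893806687085), np.float64(15.551935354639342))
fine (np.float64(1.0688018779325619), array([442.276, -46.164]), np.float64(-1.247999395064077), np.float64(48.985992035603125), np.float64(15.245328262024946))
grip 48.8 [442.341 -46.158   2.747] F [-1.805 -0.351  4.965] w 13.2
[... 1804 characters left out ...]
(-1.2062646093874045), np.float64(60.79485307276033), np.float64(16.739744104958444))
fine (np.float64(1.1235563504707495), array([ 625.634, -154.123]), np.float64(-1.1967498180731715), np.float64(63.35457205246419), np.float64(15.140913432613651))
grip 78.7 [ 625.67  -154.159    2.84 ] F [-1.673  0.374  3.39 ] w 13.7 ff 40.0
lift 79.7 [ 624.893 -154.017  128.887] F [-0.307 -0.474 -1.217] w 13.4 ff 40.0
over 81.8 [571.496 180.79   25.694] F [-0.017  0.377 -0.068] w 13.2 ff 40.0
set 82.3 [570.607 180.798  11.827] F [ 0.262  0.464 -1.533] w 13.7 ff 40.0
done 83.8 [570.134 180.523 129.073] F [0.027 0.003 0.219] w 31.7 ff 0.0
 84.8 [440.408 219.488 248.528] F [ 0.223 -0.349  0.512] w 31.8 ff 0.0
```

View pics/w7.png

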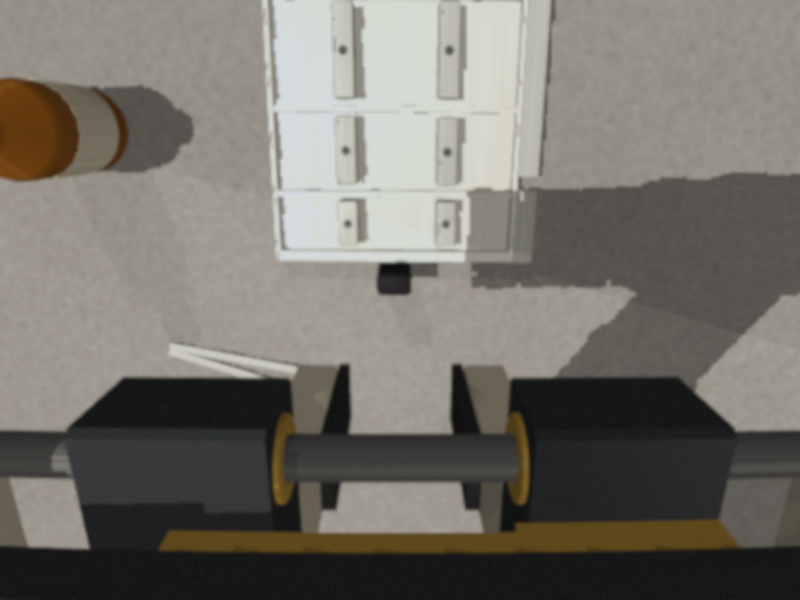

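The w7 view shows all six bars crosswise in their rows: shorts at (347,223) and (446,223), mediums at (346,150) and (447,152), longs at (342,49) and (449,49). Next I'll check the far end of the long row and then push the tray home by its pull.

Run:
```python
from h import *
bot.move_ptp([540,200,180],q(TH)); bot.pause(.2); shot('wrist','w8')
P=np.array([418.,224.])
bot.move_gripper(50)
bot.move_ptp([*P,130],q(TH)); bot.line_to([*P,25],120)
bot.move_gripper(0,40); s=st('grip'); P=s['tcp_pos'][:2]
```

```text
grip 88.4 [418.272 224.552  25.327] F [-1.747  1.592  2.342] w 23.8 ff 40.0
```

View pics/w8.png

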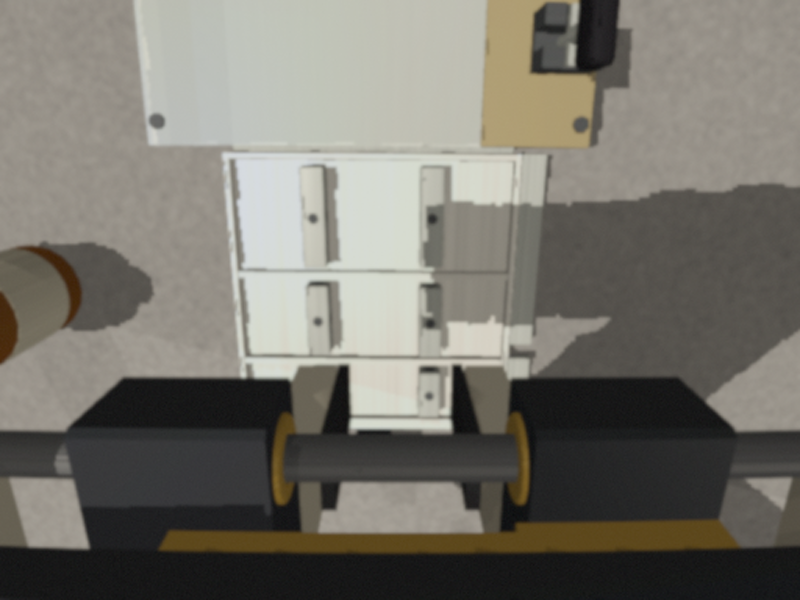

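The w8 view shows the long bars clear of the back wall (165–265 within 158–270) and everything lying flat. Pushing home.

Run:
```python
from h import *
P=np.array([418.3,224.5]); w=np.array([np.cos(-.051),np.sin(-.051)])
for d in (40,110,165): bot.line_to([*(P+d*w),25.3],90); st(d)
for d in range(170,192,2):
    bot.line_to([*(P+d*w),25.3],30); s=st(d)
    if s['contact_force'][:2]@w<-14: break
bot.move_gripper(50); st('rel')
s=bot.read_state()['tcp_pos']; bot.line_to([*(s[:2]-6*w),25.3],30); bot.line_to([*(s[:2]-6*w),150],120)
bot.move_ptp([610,150,210],q(TH)); bot.pause(.2); shot('wrist','w9'); st()
```

```text
40 89.0 [458.515 222.368  25.33 ] F [ 1.047 -0.402  2.528] w 23.5 ff 40.0
110 89.9 [528.92  218.611  25.323] F [ 1.074 -1.862  3.793] w 23.6 ff 40.0
165 90.7 [583.331 215.728  25.349] F [ 1.337 -3.837  5.066] w 23.7 ff 40.0
170 91.0 [587.883 215.451  25.34 ] F [ 1.021 -4.301  3.908] w 23.5 ff 40.0
172 91.2 [589.682 215.377  25.353] F [-0.406 -4.891  4.158] w 23.7 ff 40.0
174 91.5 [591.596 215.235  25.331] F [-0.332 -4.496  5.41 ] w 23.7 ff 40.0
176 91.7 [593.608 215.147  25.327] F [ 1.988 -4.761  5.871] w 23.5 ff 40.0
178 92.0 [595.583 215.049  25.349] F [ 0.002 -4.579  5.214] w 23.9 ff 40.0
180 92.2 [596.545 214.972  25.337] F [-4.816 -3.143  8.195] w 23.3 ff 40.0
182 92.5 [596.622 214.923  25.339] F [-13.965   0.032  14.921] w 24.2 ff 40.0
184 92.7 [596.678 214.881  25.283] F [-23.046   3.32   20.342] w 23.7 ff 40.1
rel 93.4 [602.102 215.012  25.173] F [ 0.531 -0.514 -0.864] w 49.6 ff 0.0
 95.7 [609.427 150.431 208.775] F [0.133 0.16  0.629] w 50.5 ff 0.0
```

View pics/w9.png

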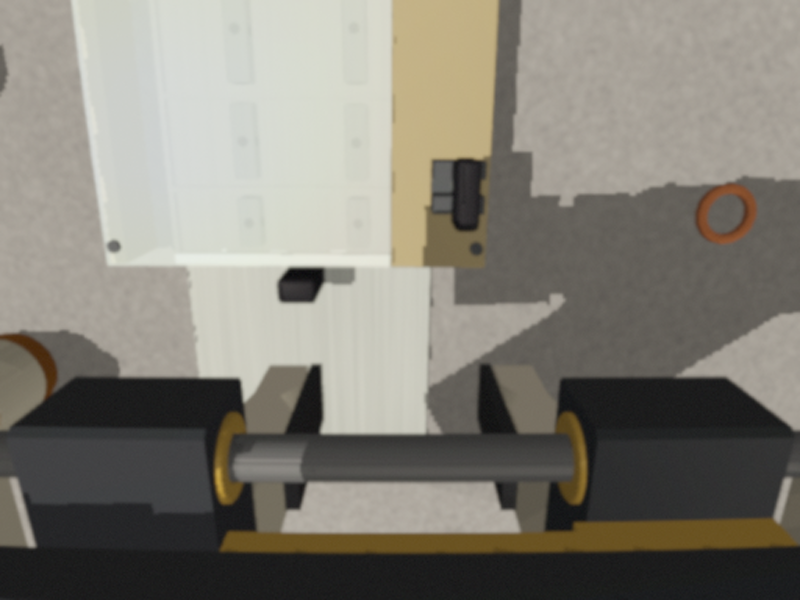

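The w9 view shows the tray home with the bars inside it, and the wing still parked at (467,193). Relocking now.

Run:
```python
from h import *
y0=TH-np.pi/2
bot.move_gripper(44)
bot.move_ptp([*WING,145],q(TH)); bot.line_to([*WING,92.3],80)
bot.move_gripper(0,45); st('grip')
bot.line_to([*WING,98.8],30); st('up')
for a in (1.2,.8,.4,0): bot.move_ptp([*WING,98.8],q(y0+a))
st('turned')
for z in (93,88,83,79): bot.line_to([*WING,z],40); st(z)
bot.move_gripper(44); st('rel')
bot.line_to([*WING,150],120)
bot.move_ptp([610,150,210],q(TH)); bot.pause(.2); shot('wrist','w10'); st()
```

```text
grip 97.9 [660.484 116.673  92.496] F [-0.365 -2.09   2.246] w 11.4 ff 45.0
up 98.3 [660.189 116.716  98.112] F [ 2.865 -3.196 -8.913] w 11.7 ff 45.0
turned 100.1 [659.47  116.146  98.122] F [ 1.224 -5.282 -9.479] w 11.5 ff 45.0
93 100.4 [659.489 116.139  92.298] F [ 1.115 -6.172 -7.523] w 11.7 ff 45.0
88 100.7 [659.549 116.142  87.528] F [ 0.147 -6.35  -6.963] w 11.6 ff 45.0
83 101.0 [659.57  116.141  82.707] F [ 0.07  -5.374 -5.361] w 11.5 ff 45.0
79 101.2 [659.59  116.142  78.975] F [-1.001 -6.241 -5.093] w 11.5 ff 45.0
rel 102.0 [660.534 117.014  78.99 ] F [-1.216  0.401 -0.58 ] w 44.2 ff 0.0
 104.3 [610.025 149.833 209.727] F [ 0.213 -0.197 -0.23 ] w 44.1 ff 0.0
```

View pics/w10.png

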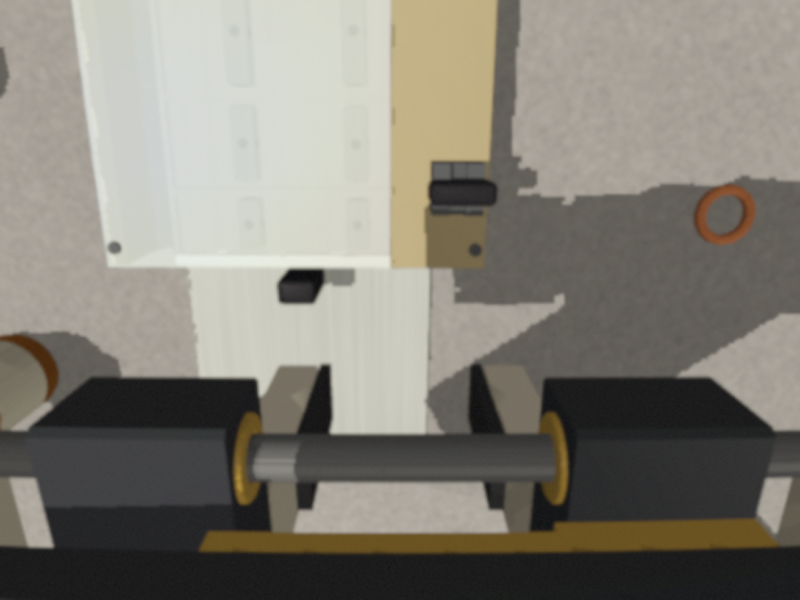

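The w10 view shows the wing at (463,193), along the pull's y and fully down, the same as the locked picture at the start. All six bars are visible inside the tray.

```bash
python3 -c "
from plant import bot
print(bot.close_job())"
```

```text
the job is handed in; nothing more can be done
None
```

I handed in the job: all six bars lie flat and crosswise in their matching rows, the tray is fully home, and the pin is turned back and down in its locked position (about 104 s of the 210 s used).

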